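# Pour can capacitors from a racked bin into a dish

## Task

Lift the parts bin with the three can capacitors out of the rack by its tab, stand it down level on the open bench, let go and take it again by its sides. Bring its front lip down to about 3 cm above the dish's rim, and only then tip it so that all three capacitors roll into the dish. Last, stand the empty bin upright on the bench, clear of the rack and the dish, and leave everything else where it is.

Things in the scene. Friction and masses are not known exactly. Their poses are not given: they have to be found in the camera images.
- bin: The grey open-fronted parts bin that holds the capacitors, told from its two equal neighbours by contents; 140 mm long (x), 60 wide, 0.14 kg empty, walls 3 mm. Origin: centre of the underside; x to the back, z up. Upright flat sides, 50 mm high from x -20 to +70 mm (good for gripping). Floor flat from x -15 to +62 mm; ahead of that a ramp. Starts in one of the three rack slots
- bin_lip (a point): middle of the bin's front lip, 70 mm ahead of the bin's origin, 30 mm above its underside: the top of the straight ramp (29 degrees, underside free, cheeks 22 mm high, open above the lip). Level, the ramp keeps the capacitors in; tipped forward by 40 to 50 degrees they roll out over the lip
- bin_tab (a point): top middle of the grip tab on the bin's back wall, 66 mm behind the bin's origin, 80 mm above its underside. The tab is upright, 8 mm thick along the bin's x, 44 mm wide, and free for 30 mm below its top; in the rack only the tab can be gripped
- rack: fixed low dark steel rack, 156 mm (x) by 218 mm (y), origin under its centre; three slots at y = -70, 0, +70 mm, each 64 mm wide, one bin in each, fronts to the rack's -x (robot's side). Floor 4 mm thick, dividers 26 mm high, back edge 18, front edge 10. Bins stand 10 mm apart, too close for fingers
- bin_b: neighbour bin in the rack, same shape as bin, filled with thin brass rods; stays in its slot. Origin: centre of the underside
- bin_c: neighbour bin in the rack, same shape as bin, holding a finned aluminium heat sink; stays in its slot. Origin: centre of the underside
- dish: loose round shallow steel dish, 180 mm across the rim, 164 mm across the foot, 28 mm high, wall and floor 3 mm, about 0.45 kg. Origin: centre of the underside
- cap0: dark can capacitor, a cylinder 25 mm in diameter and 44 mm long (its y is the cylinder's axis), about 35 g, rolls easily. Origin: its centre. It starts lying across the bin's floor, rearmost
- cap1: dark can capacitor, a cylinder 25 mm in diameter and 44 mm long (its y is the cylinder's axis), about 35 g, rolls easily. Origin: its centre. It starts lying across the bin's floor, in the middle
- cap2: dark can capacitor, a cylinder 25 mm in diameter and 44 mm long (its y is the cylinder's axis), about 35 g, rolls easily. Origin: its centre. It starts lying across the bin's floor, foremost
- spool: bystander: upright metal solder spool, 64 mm in diameter, 46 mm high; origin: centre of the underside
- flux: bystander: small amber bottle, 44 mm in diameter, 90 mm high, standing; origin: centre of the underside
- meter: bystander: black hand multimeter lying flat, 150 (x) by 75 by 44 mm; origin: centre of the underside
- pcb: bystander: green circuit board lying flat, 100 (x) by 70 mm, 17 mm high with its parts; origin: centre of the underside
- cutters: bystander: side cutters with green handles lying flat along their x, about 160 mm long, 56 mm wide, 12 mm high; origin: under their middle
- driver: bystander: screwdriver lying on the bench along its x, about 200 mm long, 26 mm thick; origin under its middle
Things that resemble listed ones, but are neither listed nor needed, are in the scene too. Leave any turquoise look-alike of the bin alone.

How it is judged:
By the outcome, as a careful person would: the job done as asked, in the order asked, and still so for the second after the job is handed in, with the robot touching nothing.
It also fails if it takes over 72 s, if anything falls off the work surface, if the arm or the gripper's body presses on something with over 40 N, if the wrist force passes 120 N, or if a joint passes its speed limit or range.

## Robot

A 6-joint arm with a two-finger parallel gripper is mounted at the origin on the work surface. World frame = base frame: x ahead of the robot, y to its left, z up, the work surface at z = 0. Lengths are in mm, angles in rad, forces in N, time in s.
With the tool pointing down it reaches from about 350 to 975 mm from the base axis. Payload 7.1 kg.
Tool frame: the origin (TCP) lies between the finger pads; the fingertips stand 17 mm ahead of it and the grasp point (between the pads) lies 2 mm behind it (tip_reach is the y of the fingertips in the tool frame, in mm); y points along the fingers, x is the direction in which the jaws open and shut, and the axes are right-handed (so a half turn about y gives the same grasp; the last joint's range is limited). The gripper opens to 88 mm and grips with 3 to 60 N. Pads are 20 mm wide; open, the fingers measure 115 mm over their backs; the gripper's body (75 mm by 178 mm) begins 61 mm behind the grasp point.
Start: joints at [-1.331, 0.423, 1.63, -0, 1.089, -0.019], TCP at [159.969, -604.164, 239.675] pointing down, gripper open.
Joint ranges: [-3, 3], [-0.9, 2.11], [0.09, 2.58], [-1.31, 4.45], [0.11, 2.69], [-2.54, 2.54]. Speed limits (rad/s): [2.39, 2.39, 3.01, 3.14, 3.14, 3.14].

## Interface

Orientations are given as a rotation vector (axis times angle).
In Python, from workcell import get_obs, get_image, camera_model, close_job, silhouettes, tip_of, tip_reach gives the robot as it stands. The module is installed in compiled form; this text tells all that it offers.
- The arm moves only by the tool arm_command, never from a script. Its argument "targets" is a list of rows, each a list of 4 numbers: the shift along the tool's x, y, z in mm, then the turn about the tool's y in rad. A call has 1 to 20 rows; each row shifts and turns the commanded pose from where the row before left it, along the tool's axes as they then stand; what a row does not reach is not made up. A row lasts 1/12 s, in which the tool goes at most 41.7 mm and 7.16 degrees, less where a joint would pass 70% of its speed; a pose out of reach is approached as far as the arm can. A call is refused whole if a number of a shift passes 41.7 or a number of a turn 0.125, either way. A call with a gripper value outside its range is refused whole. "gripper" is the opening in per cent of the stroke, from 0 (shut) to 100 (fully open), set as the call begins (left out, the last holds). The fingers move at their own pace and stop on an object; the grip force is fixed at half the most. Time passes only in rows, so rows that do not move let the fingers close. It gives the time, the measured TCP pose, the force and the opening at its end, in the units of the state.
- get_obs(): the state, without advancing time (a new reading comes with each control period).
- get_image(name): name is "side" or "top" or "wrist"; returns the picture (400x640x3 uint8, blue, green, red); there is no depth.
- camera_model(name): a dict with "mtx" (3x3 intrinsics, pixels), "position" and "orientation" of the camera in the world. Camera axes: x right, y up, looking along -z (the intrinsics and any distortion apply to the point x, -y, -z); pixel columns grow to the right and rows downward; lengths in mm; the calibration is good to about 2 mm. A picture is of the moment at which its call begins: read the wrist's pose just before it. camera_model takes no time and is no camera call; for the wrist camera it gives the pose at the moment of the call.
- close_job(): hands the job in, once; it reports no verdict.
Trained networks look in the newest picture that a camera, given by its name, has taken for a name from the list of things; names that differ only in an ending like _2 or _b are one class to them, and where a whole thing is asked for, a point or a joint stands for the part that bears it (a point fixed in the world has none). Each returns a list of dicts, best first, with "conf" (0 to 1); they miss things now and then, are a little off and sometimes report something else, mostly with a low value. They report only what shows in the picture. A call takes as long as a camera call. They do not tell look-alikes from the thing itself.
- silhouettes(camera, thing): "pixels" (400x640 bool, what is visible of it) and "at" ([column, row] in pixels, amid what is visible of it).
- tip_of(camera, thing): "at" ([column, row] in pixels: a listed point, or the origin of a listed thing).
The state is a dict: "t": time; "qpos": joint angles; "qvel": joint speeds; "joint_torque": joint torques, N m; "ee_pos": TCP position; "orientation": TCP orientation; "ft_force": force on the tool from outside, world axes, zero at the start; "moment": the same for the moment, N m; "width": finger opening in mm.
Only numpy, scipy, OpenCV 4.12 (cv2) and the standard library are available. Lean on these libraries where they do the work, as an engineer would, in place of code of your own. Each camera call takes 0.05 s, during which the arm holds its last target. There are 200 camera calls.

## Working session

There is one attempt and no reset: what is moved stays moved. The work goes in short steps, Python scripts to look and compute and a tool call to move; the robot and the scene stay as the last step left them, time stands still between calls to the robot, and variables do not carry over. Pictures are saved under pics/ and viewed, about 8 in all and at most 12, crops included, and the job is handed in when it is done.

Besides the shell and the picture viewer there is one more tool, called after "Call:" as name(argument=value, ...) on one line, values as JSON. arm_command: Moves the arm, as the interface text tells. Its arguments: {"type":"object","properties":{"targets":{"type":"array","items":{"type":"array","items":{"type":"number"}}},"gripper":{"type":"number"}},"required":["targets"]}

```bash
mkdir -p pics; cat > h.py <<'E'
import numpy as np, cv2
from scipy.spatial.transform import Rotation as R
from workcell import *
def Rm(o): 
    o=np.array(o,float)
    return o if o.shape==(3,3) else (R.from_rotvec(o).as_matrix() if o.size==3 else R.from_quat(o).as_matrix())
def ray(cam,px):
    m=camera_model(cam); K=np.array(m["mtx"]); p=np.linalg.inv(K)@[px[0],px[1],1]
    return np.array(m["position"],float), Rm(m["orientation"])@[p[0],-p[1],-p[2]]
def atz(cam,px,z):
    o,d=ray(cam,px); return (o+d*(z-o[2])/d[2]).round(1)
def proj(cam,P):
    m=camera_model(cam); q=Rm(m["orientation"]).T@(np.array(P,float)-np.array(m["position"]))
    p=np.array(m["mtx"])@[q[0],-q[1],-q[2]]; return (p[:2]/p[2]).round(1)
def tri(c1,p1,c2,p2):
    a,d=ray(c1,p1); b,e=ray(c2,p2); s=np.linalg.lstsq(np.c_[d,-e],b-a,rcond=None)[0]
    x,y=a+d*s[0],b+e*s[1]; return ((x+y)/2).round(1), np.linalg.norm(x-y).round(1)
def tool():
    o=get_obs(); return o,np.array(o["ee_pos"]),Rm(o["orientation"])
E
python3 - <<'E'
from h import *
print(get_obs()); print(tip_reach)
for c in ("side","top","wrist"): print(c,camera_model(c))
ims=[get_image(c) for c in ("side","top")]
for c,i in zip(("side","top"),ims):
    cv2.imwrite(f"pics/{c}0.png",i)
for c in ("side","top"):
    for t in ("bin_tab","bin_lip","bin","dish","rack","cap0"):
        print(c,t,[(np.round(d["at"],1).tolist(),round(d["conf"],2)) for d in tip_of(c,t)])
E
```

```text
{'t': 0.0, 'qpos': array([-1.33101363e+00,  4.23855620e-01,  1.63065700e+00,  3.25730984e-06,
        1.08858115e+00, -1.89968407e-02]), 'qvel': array([-0.00152463, -0.00022433, -0.00113597,  0.00111708,  0.00030284,
        0.00042532]), 'joint_torque': array([ 1.59906904e-03, -5.44624686e+01, -2.73669720e+01,  6.43199449e-02,
        2.28069682e-02, -1.29287118e-04]), 'ee_pos': array([ 159.84460097, -603.68692003,  238.90540625]), 'orientation': array([-1.31959808,  1.01731198, -1.01536228]), 'ft_force': array([ 0.46122453, -0.43734409, -0.69475709]), 'moment': array([ 0.03155213, -0.03877775,  0.02086934]), 'width': 87.99545746600887}
17.0
side {'mtx': array([[477.67422991,   0.        , 325.14176402],
       [  0.        , 477.67422991, 199.07615275],
       [  0.        ,   0.        ,   1.        ]]), 'position': array([-74.57224311, 593.61920252, 987.60558908]), 'orientation': array([ 0.38408797, -0.92874079, -2.17680065])}
top {'mtx': array([[377.428308  ,   0.        , 320.13571146],
       [  0.        , 377.428308  , 194.80941854],
       [  0.        ,   0.        ,   1. 
[... 514 characters left out ...]
66.5, 278.5], 0.79), ([317.4, 310.9], 0.65), ([279.8, 281.6], 0.49)]
side bin [([193.6, 291.0], 0.85), ([273.0, 316.9], 0.68), ([295.0, 298.7], 0.64)]
side dish [([382.2, 213.7], 0.7)]
side rack []
side cap0 [([297.7, 299.0], 0.66), ([288.3, 285.5], 0.6), ([281.5, 283.9], 0.52)]
top bin_tab [([167.5, 196.3], 0.76), ([473.3, 242.0], 0.7), ([225.3, 224.7], 0.59)]
top bin_lip [([232.0, 280.2], 0.94), ([159.7, 149.5], 0.91), ([233.3, 249.4], 0.35)]
top bin [([232.4, 250.0], 0.88), ([205.6, 250.5], 0.79), ([311.5, 142.2], 0.57)]
top dish [([381.9, 234.4], 0.7), ([475.3, 242.4], 0.28)]
top rack [([207.7, 248.9], 0.7)]
top cap0 [([235.0, 252.4], 0.6), ([233.0, 239.3], 0.47), ([230.8, 228.1], 0.45)]
```

View pics/top0.png

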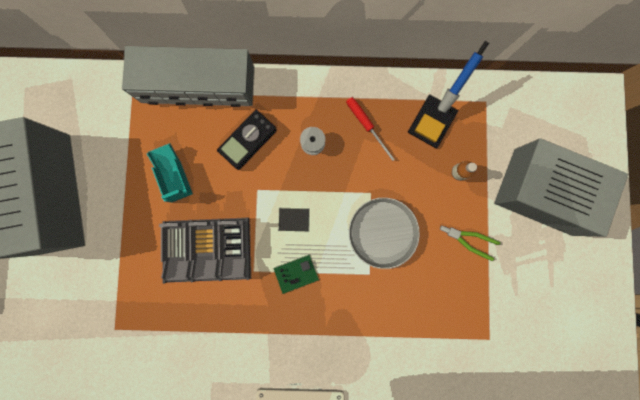

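View pics/side0.png

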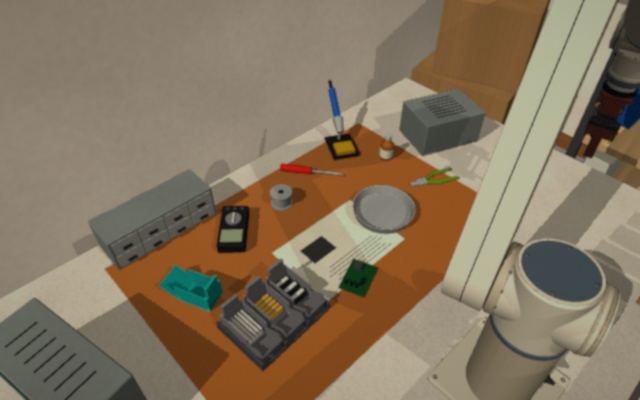

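```bash
python3 - <<'E'
from h import *
im=get_image("top")
tab=atz("top",(225.3,224.7),84); lip=atz("top",(232,280.2),34); 
print("tab",tab,"lip",lip,"tri tab",tri("top",(225.3,224.7),"side",(276.1,262)),"tri lip",tri("top",(232,280.2),"side",(317.4,310.9)))
d=(tab-lip)[:2]; print("yaw",np.degrees(np.arctan2(d[1],d[0])),np.hypot(*d))
print("dish",atz("top",(381.9,234.4),0))
for t,z in (("rack",15),("dish",28),("pcb",17),("spool",46),("meter",44),("flux",50),("cutters",8),("driver",13)):
    for s in silhouettes("top",t)[:1]:
        m=s["pixels"].astype(np.uint8); c=max(cv2.findContours(m,0,2)[0],key=cv2.contourArea)
        (cx,cy),wh,a=cv2.minAreaRect(c); b=cv2.boxPoints(((cx,cy),wh,a))
        print(t,round(s["conf"],2),atz("top",(cx,cy),z)[:2],[atz("top",p,z)[:2].tolist() for p in b])
print(cv2.imwrite("pics/crop.png",cv2.resize(im[170:320,140:340],None,fx=4,fy=4,interpolation=2)))
E
```

```text
tab [511.5 186.5  84. ] lip [375.3 175.6  34. ] tri tab (array([510.8, 182.7,  96.8]), np.float64(1.7)) tri lip (array([375.2, 175.4,  34.4]), np.float64(0.5))
yaw 4.57559325066475 136.63546391768134
dish [ 497.6 -200.2    0. ]
rack 0.83 [454.4 143.3] [[530.3, 154.9], [530.9, 141.7], [379.5, 131.7], [378.9, 144.8]]
dish 0.93 [ 502.7 -200.8] [[590.3, -110.8], [595.0, -289.1], [416.5, -289.4], [412.0, -114.2]]
pcb 0.67 [392.   18.5] [[407.1, 78.2], [442.2, -16.1], [377.0, -41.0], [342.4, 52.8]]
spool 0.61 [731.2 -12.6] [[763.9, 23.8], [771.6, -40.5], [698.7, -48.8], [691.1, 15.0]]
meter 0.71 [729.5 151.5] [[701.7, 229.7], [812.5, 132.2], [757.5, 72.9], [647.8, 170.5]]
flux 0.62 [ 665.1 -396. ] [[685.9, -366.1], [687.4, -426.4], [644.3, -425.8], [642.8, -365.8]]
cutters 0.72 [ 490.  -422.9] [[490.6, -339.3], [543.9, -360.7], [489.4, -506.4], [436.6, -484.4]]
driver 0.86 [ 774.6 -166.7] [[846.0, -95.0], [863.3, -116.3], [704.1, -237.4], [687.4, -216.2]]
True
```

View pics/crop.png

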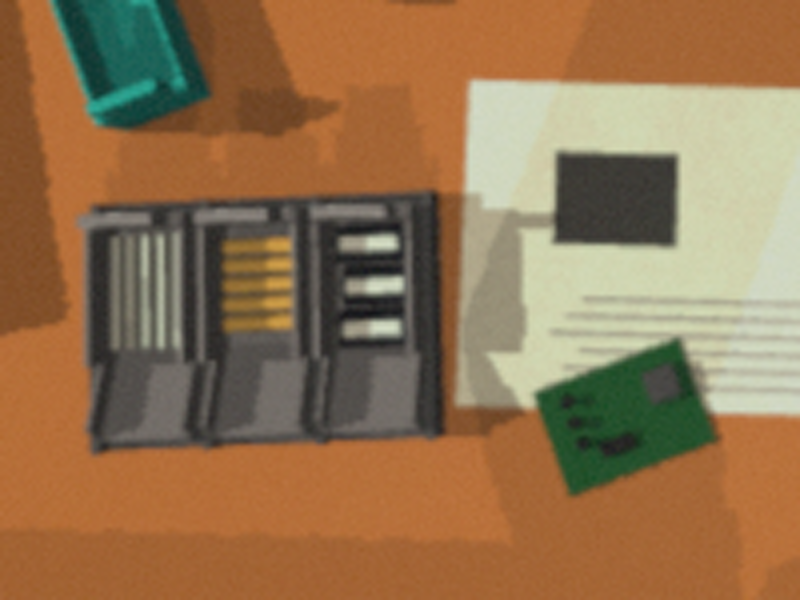

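```bash
python3 - <<'E'
from h import *
o,p,Rt=tool(); print(p,Rt.round(4).tolist())
a,b=atz("top",(163.75,282.5),10),atz("top",(250,278.75),10); c,d=atz("top",(163.75,221.7),26),atz("top",(248.7,218.2),18)
for u,v in((a,b),(c,d)): e=u-v; print(u,v,"yaw",np.degrees(np.arctan2(-e[0],e[1])))
print("tab",atz("top",(227.2,222.6),84),"lip",atz("top",(232.8,279.5),34))
E
```

```text
[ 159.96636837 -604.18005854  239.6815712 ] [[0.2559, -0.0, 0.9667], [-0.9667, -0.0, 0.2559], [0.0, -1.0, -0.0]]
[361.9 353.8  10. ] [376.9 135.5  10. ] yaw 3.9307737830351734
[515.5 357.1  26. ] [530.1 143.9  18. ] yaw 3.917516022151493
tab [516.6 182.3  84. ] lip [377.1 173.7  34. ]
```

Call:
arm_command(targets=[[0, 0, 0, -0.115], [0, 0, 0, -0.115], [0, 0, 0, -0.115], [0, 0, 0, -0.115], [0, 0, 0, -0.115], [0, 0, 0, -0.115], [0, 0, 0, -0.115], [0, 0, 0, -0.115], [0, 0, 0, -0.115], [0, 0, 0, -0.115], [0, 0, 0, -0.115], [0, 0, 0, -0.115], [18, 0, 34, 0], [18, 0, 34, 0], [18, 0, 34, 0], [18, 0, 34, 0], [18, 0, 34, 0], [18, 0, 34, 0], [18, 0, 34, 0], [18, 0, 34, 0]], gripper=50)

```text
t: 2.82
ee_pos: [285.5, -321.4, 239.9]
orientation: [-1.571, -0.053, 0.053]
ft_force: [-0.2, -0.0, 0.4]
width: 44.2
```

Call:
arm_command(targets=[[18, 0, 34, 0], [18, 0, 34, 0], [18, 0, 34, 0], [18, 0, 34, 0], [18, 0, 34, 0], [18, 0, 34, 0], [18, 0, 34, 0], [18, 0, 34, 0], [18, 0, 34, 0], [18, 0, 34, 0], [18, 0, 34, 0], [18, 0, 34, 0], [18, 0, 34, 0], [18, 0, 34, 0], [0, 0, 0, 0], [0, 0, 0, 0]])

```text
t: 4.15
ee_pos: [504.5, 170.6, 239.4]
orientation: [-1.57, -0.056, 0.056]
ft_force: [-0.2, 0.1, 0.5]
width: 43.5
```

```bash
python3 - <<'E'
from h import *
o,p,Rt=tool(); print(o["t"],p,Rt[:,0].round(4),o["width"],o["qpos"].round(2))
im=get_image("wrist"); cv2.imwrite("pics/w1.png",im)
for d in tip_of("wrist","bin_tab"): print(d["at"],round(d["conf"],2),atz("wrist",d["at"],84))
for d in tip_of("wrist","bin_lip"): print("lip",d["at"],round(d["conf"],2),atz("wrist",d["at"],34))
print(proj("wrist",[512,183.5,84]))
E
```

```text
4.15 [504.53779374 170.58412129 239.44502769] [ 9.975e-01  7.110e-02 -1.000e-04] 43.51217488537566 [ 0.3   0.29  1.83 -0.    1.02  0.23]
[333.4, 180.0] 0.88 [516.6 182.1  84. ]
[417.9, 29.0] 0.79 [580.4 321.6  84. ]
[270.9, 173.2] 0.47 [454.7 184.7  84. ]
lip [212.5, 175.2] 0.57 [380.  169.1  34. ]
[328.9 177.8]
```

View pics/w1.png

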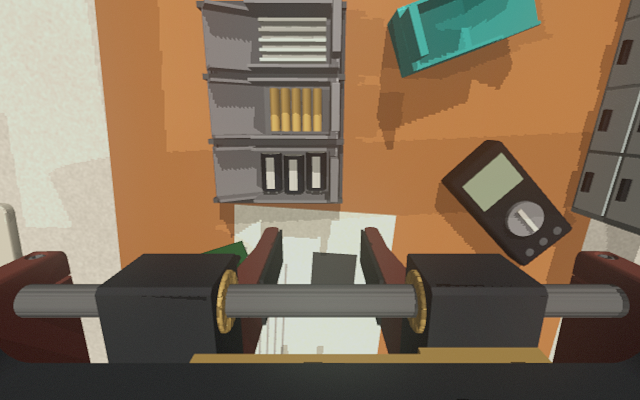

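Call:
arm_command(targets=[[11, 0, 11, 0], [0, 33, 0, 0], [0, 33, 0, 0], [0, 33, 0, 0], [0, 33, 0, 0], [0, 20, 0, 0], [0, 12, 0, 0], [0, 0, 0, 0], [0, 0, 0, 0]])

```text
t: 5.05
ee_pos: [514.6, 180.0, 76.0]
orientation: [-1.57, -0.052, 0.053]
ft_force: [0.7, 0.7, 0.0]
width: 43.6
```

Call:
arm_command(targets=[[0, 0, 0, 0], [0, 0, 0, 0], [0, 0, 0, 0], [0, 0, 0, 0], [0, 0, 0, 0], [0, 0, 0, 0], [0, 0, 0, 0], [0, 0, 0, 0]], gripper=0)

```text
t: 5.72
ee_pos: [515.1, 181.0, 76.2]
orientation: [-1.57, -0.054, 0.052]
ft_force: [0.9, -0.1, 6.2]
width: 7.7
```

```bash
python3 - <<'E'
from h import *
o,p,Rt=tool(); print(o["t"],p,o["width"],o["ft_force"])
im=get_image("side"); cv2.imwrite("pics/s1.png",cv2.resize(im[180:380,140:400],None,fx=3,fy=3,interpolation=2))
E
```

```text
5.7167 [515.05402856 180.9602494   76.22428904] 7.70885699306463 [ 0.94831107 -0.10221379  6.15806654]
```

View pics/s1.png

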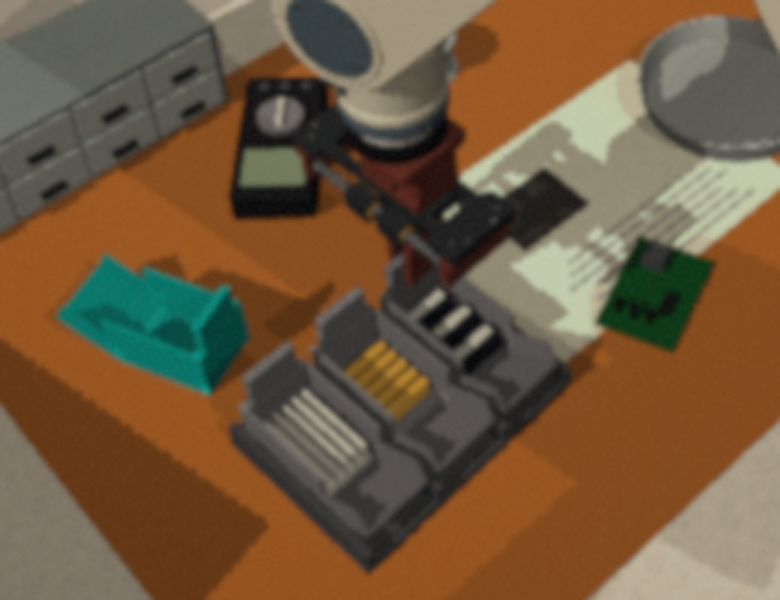

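Call:
arm_command(targets=[[0, -4, 0, 0], [0, -6, 0, 0], [0, -10, 0, 0], [0, -15, 0, 0], [0, -20, 0, 0], [0, -20, 0, 0], [0, -20, 0, 0], [0, -10, 0, 0], [0, -5, 0, 0], [0, 0, 0, 0]])

```text
t: 6.6
ee_pos: [514.8, 180.9, 186.8]
orientation: [-1.57, -0.055, 0.052]
ft_force: [0.5, 0.2, -2.6]
width: 7.6
```

```bash
python3 - <<'E'
from h import *
o,p,Rt=tool(); print(o["t"],p,o["width"],o["ft_force"],o["moment"])
im=get_image("side"); cv2.imwrite("pics/s2.png",cv2.resize(im[160:360,160:420],None,fx=3,fy=3,interpolation=2))
E
```

```text
6.6 [514.82890178 180.86156677 186.75621852] 7.642961276692429 [ 0.45600284  0.17584941 -2.63487287] [-0.00092019 -0.20896543 -0.02898361]
```

View pics/s2.png

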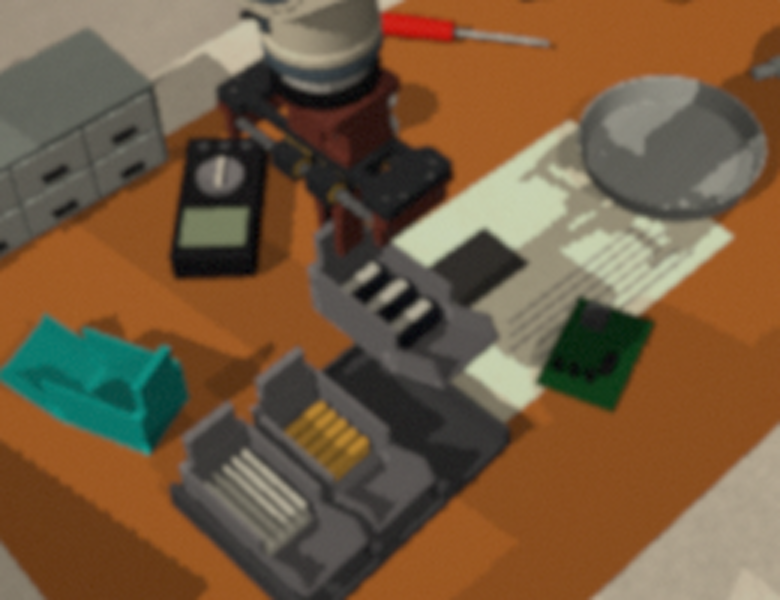

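Call:
arm_command(targets=[[6, 0, -9, 0], [12, 0, -18, 0], [17, 0, -24, 0], [17, 0, -24, 0], [17, 0, -24, 0], [16, 0, -22, 0], [10, 0, -15, 0], [6, 0, -8, 0], [0, 10, 0, 0], [0, 20, 0, 0], [0, 25, 0, 0], [0, 20, 0, 0], [0, 15, 0, 0], [0, 8, 0, 0], [0, 5, 0, 0], [0, 3, 0, 0], [0, 0, 0, 0], [0, 0, 0, 0]])

```text
t: 8.15
ee_pos: [625.4, 44.2, 80.3]
orientation: [-1.57, -0.054, 0.053]
ft_force: [0.6, -0.7, -2.6]
width: 7.8
```

Call:
arm_command(targets=[[0, 2, 0, 0], [0, 2, 0, 0], [0, 2, 0, 0], [0, 1, 0, 0], [0, 0, 0, 0], [0, 0, 0, 0]])

```text
t: 8.65
ee_pos: [625.0, 43.9, 72.7]
orientation: [-1.57, -0.053, 0.053]
ft_force: [0.4, -0.0, -2.2]
width: 7.3
```

Call:
arm_command(targets=[[0, 0.7, 0, 0], [0, 0.5, 0, 0], [0, 0, 0, 0]])

```text
t: 8.9
ee_pos: [625.2, 43.9, 72.2]
orientation: [-1.57, -0.054, 0.053]
ft_force: [-2.0, 0.1, 4.8]
width: 7.6
```

Call:
arm_command(targets=[[0, 0, 0, 0], [0, 0, 0, 0], [0, 0, 0, 0], [0, 0, 0, 0], [0, -20, 0, 0], [0, -40, 0, 0], [0, -40, 0, 0], [0, -40, 0, 0], [-30, 0, 0, 0], [-30, 0, 0, 0], [0, 0, 0, 0], [0, 0, 0, 0]], gripper=40)

```text
t: 9.9
ee_pos: [564.1, 39.8, 211.8]
orientation: [-1.57, -0.053, 0.053]
ft_force: [-0.2, 0.4, -0.4]
width: 35.0
```

```bash
python3 - <<'E'
from h import *
o,p,Rt=tool(); print(o["t"],p,Rt[:,0].round(4),o["width"])
for c in("side","top"):
    im=get_image(c); cv2.imwrite(f"pics/{c}3.png",im)
    for t,z in(("bin_tab",80),("bin_lip",30)):
        for d in tip_of(c,t): print(c,t,np.round(d["at"],1),round(d["conf"],2),atz(c,d["at"],z))
cv2.imwrite("pics/c3.png",np.vstack([cv2.resize(cv2.imread("pics/side3.png")[180:300,220:400],(600,400)),]))
E
```

```text
9.9 [564.10625176  39.80510113 211.80126512] [ 9.977e-01  6.790e-02 -1.000e-04] 34.970007348367986
side bin_tab [290.4 210.4] 0.95 [629.6  35.7  80. ]
side bin_tab [209.7 286.5] 0.95 [570.3 330.5  80. ]
side bin_lip [325.1 250.5] 0.62 [496.   34.8  30. ]
top bin_tab [168.9 194.1] 0.59 [581.4 326.8  80. ]
top bin_lip [159.3 148.7] 0.7 [702.  378.9  30. ]
top bin_lip [286.  235.6] 0.57 [488.5  46.   30. ]
```

View pics/c3.png

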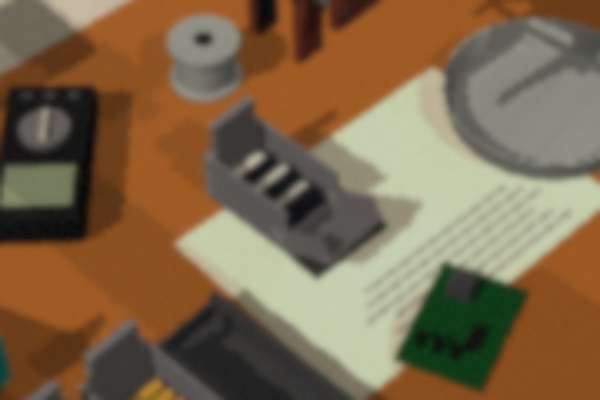

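Call:
arm_command(targets=[[0, 0, 0, 0.1208], [0, 0, 0, 0.1208], [0, 0, 0, 0.1208], [0, 0, 0, 0.1208], [0, 0, 0, 0.1208], [0, 0, 0, 0.1208], [0, 0, 0, 0.1208], [0, 0, 0, 0.1208], [0, 0, 0, 0.1208], [0, 0, 0, 0.1208], [0, 0, 0, 0.1208], [0, 0, 0, 0.1208], [0, 0, 0, 0.1208], [0, 0, 27, 0], [0, 0, 26, 0], [0, 0, 0, 0], [0, 0, 0, 0]], gripper=100)

```text
t: 11.62
ee_pos: [619.0, 43.5, 210.8]
orientation: [-1.241, 1.159, -1.158]
ft_force: [-0.5, -0.2, -1.0]
width: 88.0
```

```bash
python3 - <<'E'
from h import *
o,p,Rt=tool(); print(o["t"],p,Rt.round(3).tolist(),o["width"])
for c in("top","wrist"):
    im=get_image(c)
    for t,z in(("bin_tab",80),("bin_lip",30)):
        for d in tip_of(c,t): print(c,t,np.round(d["at"],1),round(d["conf"],2),atz(c,d["at"],z))
cv2.imwrite("pics/w4.png",im)
E
```

```text
11.6167 [618.99275456  43.53305705 210.81397439] [[0.068, -0.0, 0.998], [-0.998, -0.0, 0.068], [0.0, -1.0, -0.0]] 88.0419275112861
top bin_tab [286.5 208.1] 0.73 [555.   42.7  80. ]
top bin_tab [167.7 195.2] 0.7 [578.7 329.5  80. ]
top bin_tab [284.3 181.8] 0.4 [618.5  50.2  80. ]
top bin_lip [298.2 273.6] 0.69 [395.2  12.4  30. ]
top bin_lip [161.5 148.1] 0.59 [703.7 373.4  30. ]
top bin_lip [289.4 208.4] 0.5 [557.2  39.7  30. ]
wrist bin_tab [ 19.5 211.4] 0.97 [587.  324.5  80. ]
wrist bin_tab [316.3 187.9] 0.91 [628.2  48.8  80. ]
wrist bin_lip [318.8 297.1] 0.61 [485.8  37.6  30. ]
```

View pics/w4.png

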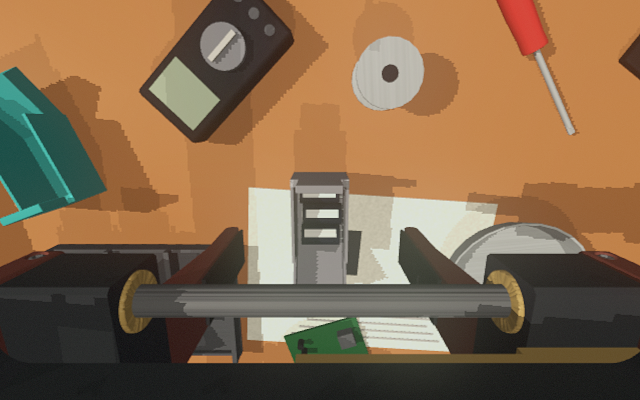

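Call:
arm_command(targets=[[0, 35, -2, 0], [0, 35, 0, 0], [0, 35, 0, 0], [0, 30, 0, 0], [0, 15, 0, 0], [0, 8, 0, 0], [0, 0, 0, 0], [0, 0, 0, 0]])

```text
t: 12.58
ee_pos: [616.3, 43.4, 54.0]
orientation: [-1.24, 1.158, -1.159]
ft_force: [0.1, 0.0, 0.6]
width: 87.6
```

Call:
arm_command(targets=[[0, 0, 0, 0], [0, 0, 0, 0], [0, 0, 0, 0], [0, 0, 0, 0], [0, 0, 0, 0], [0, 0, 0, 0]], gripper=67.5)

```text
t: 13.08
ee_pos: [616.6, 43.6, 54.2]
orientation: [-1.239, 1.158, -1.159]
ft_force: [-1.1, 0.6, 5.2]
width: 59.6
```

Call:
arm_command(targets=[[0, -3, 0, 0], [0, -3, 0, 0], [0, -2, 0, 0], [0, 0, 0, 0], [0, 0, 0, 0]])

```text
t: 13.5
ee_pos: [615.9, 43.3, 61.4]
orientation: [-1.241, 1.159, -1.159]
ft_force: [0.1, -0.7, -2.7]
width: 59.6
```

```bash
python3 - <<'E'
from h import *
o,p,Rt=tool(); print(o["t"],p,o["width"],o["ft_force"].round(2),o["moment"].round(3))
E
```

```text
13.5 [615.92713332  43.26136986  61.43941263] 59.620931950437864 [ 0.1  -0.73 -2.69] [ 0.009 -0.065 -0.01 ]
```

Call:
arm_command(targets=[[0, 0, 0, 0], [0, 0, 0, 0], [0, 0, 0, 0], [0, 0, 0, 0]], gripper=67.8)

```text
t: 13.83
ee_pos: [615.9, 43.3, 61.3]
orientation: [-1.241, 1.159, -1.159]
ft_force: [-0.2, 0.1, -2.3]
width: 60.0
```

Call:
arm_command(targets=[[0, 0, 0, 0], [0, 0, 0, 0], [0, 0, 0, 0], [0, 0, 0, 0]], gripper=68.0)

```text
t: 14.17
ee_pos: [616.0, 43.3, 61.5]
orientation: [-1.241, 1.159, -1.159]
ft_force: [-0.1, -0.2, -2.5]
width: 60.2
```

Call:
arm_command(targets=[[0, 0, 0, 0], [0, 0, 0, 0], [0, 0, 0, 0], [0, 0, 0, 0]], gripper=68.15)

```text
t: 14.5
ee_pos: [616.0, 43.4, 61.5]
orientation: [-1.241, 1.159, -1.159]
ft_force: [-0.8, 0.8, -2.0]
width: 60.2
```

Call:
arm_command(targets=[[0, 0, 0, 0], [0, 0, 0, 0], [0, 0, 0, 0]], gripper=68.3)

```text
t: 14.75
ee_pos: [616.3, 43.4, 61.7]
orientation: [-1.24, 1.158, -1.159]
ft_force: [-0.3, 1.7, -1.2]
width: 60.0
```

Call:
arm_command(targets=[[0, 0, 0, 0], [0, 0, 0, 0], [0, 0, 0, 0]], gripper=68.5)

```text
t: 15.0
ee_pos: [616.2, 43.3, 61.6]
orientation: [-1.241, 1.158, -1.159]
ft_force: [0.6, -1.1, 0.1]
width: 60.0
```

```bash
python3 - <<'E'
from h import *
w=[];f=[];m=[]
for i in range(6):
    get_image("top"); o=get_obs(); w.append(o["width"]); f.append(o["ft_force"]); m.append(o["moment"])
print(o["t"],np.mean(w),np.std(w),np.mean(f,0),np.mean(m,0))
E
```

```text
15.3 60.11064109424331 0.15747455002571653 [ 0.10464638 -0.43700999 -0.46150726] [ 0.015514    0.02019253 -0.01821979]
```

Call:
arm_command(targets=[[0, 0, 0, 0], [0, 0, 0, 0], [0, 4, 0, 0], [0, 3.5, 0, 0], [0, 0, 0, 0]], gripper=78)

```text
t: 15.72
ee_pos: [615.4, 43.3, 53.1]
orientation: [-1.242, 1.16, -1.158]
ft_force: [-0.4, 0.1, -0.5]
width: 68.4
```

Call:
arm_command(targets=[[0, 0, 0, 0], [0, 0, 0, 0], [0, 0, 0, 0], [0, 0, 0, 0], [0, 0, 0, 0]], gripper=50)

```text
t: 16.13
ee_pos: [615.9, 43.3, 53.9]
orientation: [-1.241, 1.159, -1.159]
ft_force: [0.3, 1.0, -2.6]
width: 59.6
```

Call:
arm_command(targets=[[0, -4, 0, 0], [0, -8, 0, 0], [0, -16, 0, 0], [0, -24, 0, 0], [0, -24, 0, 0], [0, -16, 0, 0], [0, -8, 0, 0], [0, 0, 0, 0]])

```text
t: 16.8
ee_pos: [617.3, 43.4, 156.6]
orientation: [-1.238, 1.156, -1.161]
ft_force: [0.1, -0.2, -2.2]
width: 59.9
```

```bash
python3 - <<'E'
from h import *
o,p,Rt=tool(); print(o["t"],p,o["width"],o["ft_force"].round(2),o["moment"].round(3))
for c in("side","top"):
    im=get_image(c); cv2.imwrite(f"pics/{c}5.png",im)
    d=silhouettes(c,"dish")[0]["pixels"].astype(np.uint8); cc=max(cv2.findContours(d,0,2)[0],key=cv2.contourArea)
    e=cv2.fitEllipse(cc); print(c,"dish rim",atz(c,e[0],28))
cv2.imwrite("pics/c5.png",cv2.resize(cv2.imread("pics/side5.png")[150:300,220:450],None,fx=3,fy=3))
E
```

```text
16.8 [617.34106962  43.4180409  156.55414382] 59.92730516924891 [ 0.12 -0.24 -2.2 ] [ 0.008 -0.068  0.01 ]
side dish rim [ 493.2 -192.3   28. ]
top dish rim [ 503. -201.   28.]
```

View pics/c5.png

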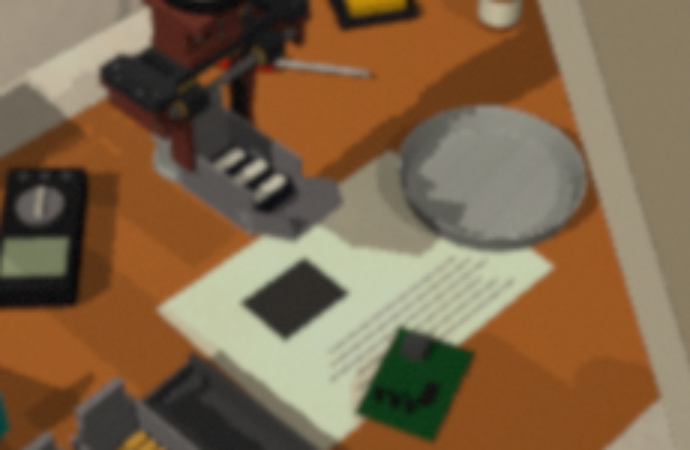

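Call:
arm_command(targets=[[8, 0, -1, 0], [16, 0, -2, 0], [24, 0, -3, 0], [30, 0, -3, 0], [32, 0, -4, 0], [32, 0, -4, 0], [30, 0, -3, 0], [26, 0, -3, 0], [20, 0, -2, 0], [12, 0, -1, 0], [8, 0, -1, 0], [0, 0, 0, 0], [0, 10, 0, 0], [0, 18, 0, 0], [0, 18, 0, 0], [0, 14, 0, 0], [0, 8, 0, 0], [0, 3, 0, 0], [0, 0, 0, 0], [0, 0, 0, 0]])

```text
t: 18.67
ee_pos: [605.8, -195.7, 83.2]
orientation: [-1.241, 1.158, -1.159]
ft_force: [0.0, -0.4, -2.5]
width: 60.1
```

```bash
python3 - <<'E'
from h import *
o,p,Rt=tool(); print(o["t"],p,Rt[:,0].round(3),o["width"],o["ft_force"].round(2),o["moment"].round(3))
P={}
for c in("side","top"):
    im=get_image(c); cv2.imwrite(f"pics/{c}6.png",im)
    for t,z in(("bin_lip",61),):
        for d in tip_of(c,t): print(c,t,np.round(d["at"],1),round(d["conf"],2),atz(c,d["at"],z))
cv2.imwrite("pics/c6.png",cv2.resize(cv2.imread("pics/side6.png")[110:290,270:470],None,fx=3,fy=3))
E
```

```text
18.6667 [ 605.81040084 -195.66138152   83.20024059] [ 0.069 -0.998  0.   ] 60.07306174046219 [ 0.03 -0.44 -2.5 ] [ 0.021 -0.082  0.012]
side bin_lip [392.7 205.1] 0.9 [ 466.9 -195.2   61. ]
side bin_lip [165.  274.5] 0.79 [686.1 382.8  61. ]
top bin_lip [159.7 147.8] 0.65 [697.9 364.6  61. ]
```

View pics/c6.png

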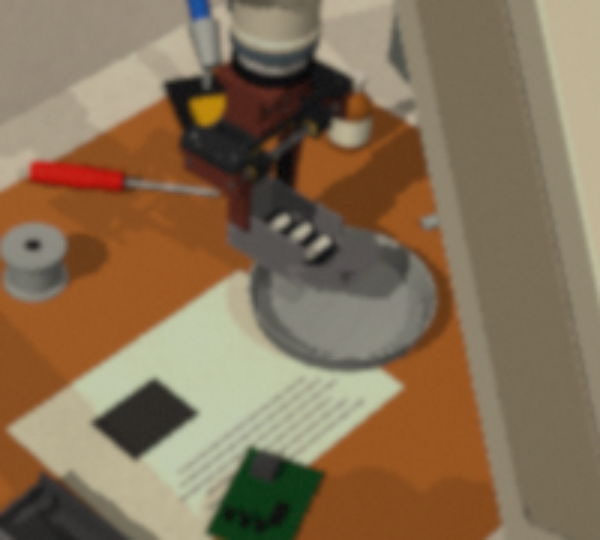

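Call:
arm_command(targets=[[0, 0, 0, 0], [0, 0, 0, 0], [0, 0, 0, 0], [0, -3, 0, 0], [0, -3, 0, 0], [0, -3, 0, 0], [0, -3, 0, 0], [0, 0, 0, 0]], gripper=68.2)

```text
t: 19.53
ee_pos: [605.8, -196.1, 95.9]
orientation: [-1.24, 1.158, -1.16]
ft_force: [-0.2, 0.7, -0.7]
width: 60.1
```

```bash
cat > lip.py <<'E'
from h import *
o,p,Rt=tool(); print(o["t"],p.round(1),round(o["width"],2),o["ft_force"].round(2),o["moment"].round(3))
# predicted side pixel of lip/tab for tilt th, pivot (57,43) in bin, at TCP z-11
ax=Rt[:,2]; up=np.array([0,0,1.])
def pt(bx,bz,th):
    f,u=bx-57,bz-43; t=np.radians(th); return p-[0,0,11]+ax*(f*np.cos(t)-u*np.sin(t)*-1*1)+up*(u*np.cos(t)+f*np.sin(t))
im=get_image("side"); cv2.imwrite("pics/now.png",im)
for t in ("bin_lip","bin_tab"):
    print(t,[(np.round(d["at"],1).tolist(),round(d["conf"],2)) for d in tip_of("side",t)])
for th in (0,10,20,30,40,50,60): print(th,proj("side",pt(-70,30,th)),proj("side",pt(66,80,th)),"lipz",pt(-70,30,th)[2].round())
for c in ("cap0",): print([(np.round(d["at"]).tolist(),round(d["conf"],2)) for d in tip_of("side",c)])
E
sed -i 's/(f\*np.cos(t)-u\*np.sin(t)\*-1\*1)/(f*np.cos(t)-u*np.sin(t))/' lip.py; python3 lip.py
```

```text
19.5333 [ 605.8 -196.1   95.9] 60.13 [-0.23  0.65 -0.65] [-0.     0.095 -0.082]
bin_lip [([385.6, 208.7], 0.59), ([163.2, 275.7], 0.59), ([234.4, 232.3], 0.44)]
bin_tab [([210.0, 284.6], 0.95), ([359.8, 164.3], 0.72)]
0 [392.  198.4] [355.2 163. ] lipz 72.0
10 [390.  203.3] [357.  163.7] lipz 50.0
20 [387.  207.2] [358.8 164.8] lipz 29.0
30 [383.1 210. ] [360.6 166.2] lipz 10.0
40 [378.6 211.6] [362.2 167.8] lipz -7.0
50 [373.6 212.1] [363.7 169.6] lipz -21.0
60 [368.2 211.5] [365.  171.6] lipz -32.0
[([356.0, 183.0], 0.58), ([372.0, 198.0], 0.57), ([362.0, 184.0], 0.46)]
```

Call:
arm_command(targets=[[0, -3, 0, 0], [0, -4, 0, 0], [0, -4, 0, 0], [0, -4, 0, 0], [0, -4, 0, 0], [0, -3, 0, 0], [0, 0, 0, 0]], gripper=68.15)

```text
t: 20.32
ee_pos: [605.8, -196.1, 117.9]
orientation: [-1.24, 1.158, -1.16]
ft_force: [-0.7, 0.9, -1.8]
width: 60.0
```

```bash
python3 lip.py
```

```text
20.3167 [ 605.8 -196.1  117.9] 60.05 [-0.75  0.87 -1.82] [ 0.006 -0.037 -0.064]
bin_lip [([379.4, 205.8], 0.97), ([164.7, 278.7], 0.88), ([273.7, 316.2], 0.66)]
bin_tab [([209.2, 281.8], 0.79), ([361.0, 162.2], 0.59)]
0 [392.9 192.6] [355.6 156.9] lipz 94.0
10 [390.8 197.7] [357.5 157.6] lipz 72.0
20 [387.8 201.7] [359.3 158.7] lipz 51.0
30 [383.9 204.5] [361.1 160.1] lipz 32.0
40 [379.3 206.3] [362.7 161.7] lipz 15.0
50 [374.2 206.8] [364.2 163.6] lipz 1.0
60 [368.7 206.3] [365.5 165.6] lipz -10.0
[([373.0, 192.0], 0.63), ([281.0, 203.0], 0.46), ([379.0, 202.0], 0.43), ([362.0, 189.0], 0.41)]
```

Call:
arm_command(targets=[[0, -4, 0, 0], [0, -4, 0, 0], [0, -4, 0, 0], [0, -4, 0, 0], [0, 0, 0, 0], [0, 0, 0, 0], [0, 0, 0, 0], [0, 0, 0, 0], [0, 0, 0, 0], [0, 0, 0, 0]], gripper=68.15)

```text
t: 21.35
ee_pos: [605.2, -195.9, 132.8]
orientation: [-1.241, 1.159, -1.158]
ft_force: [-0.4, 0.4, -1.2]
width: 59.7
```

```bash
python3 lip.py; python3 - <<'E'
import cv2
cv2.imwrite("pics/c7.png",cv2.resize(cv2.imread("pics/now.png")[130:270,300:440],None,fx=4,fy=4,interpolation=2))
E
```

```text
21.35 [ 605.2 -195.9  132.8] 59.72 [-0.41  0.43 -1.23] [-0.021  0.026  0.023]
bin_lip [([163.7, 277.4], 0.81), ([380.2, 201.7], 0.74)]
bin_tab [([363.0, 154.9], 0.92), ([209.0, 282.5], 0.74), ([385.8, 214.4], 0.18)]
0 [393.6 188.7] [356.  152.8] lipz 109.0
10 [391.5 193.8] [357.9 153.6] lipz 87.0
20 [388.4 197.9] [359.7 154.6] lipz 66.0
30 [384.5 200.9] [361.5 156. ] lipz 47.0
40 [379.9 202.7] [363.2 157.7] lipz 30.0
50 [374.7 203.3] [364.7 159.5] lipz 16.0
60 [369.2 202.8] [366.  161.5] lipz 5.0
[([399.0, 212.0], 0.57), ([405.0, 221.0], 0.49), ([382.0, 210.0], 0.43)]
```

View pics/c7.png

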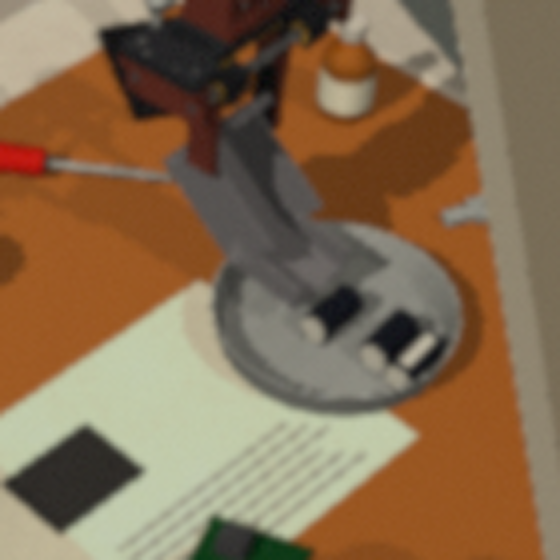

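Call:
arm_command(targets=[[0, 0, 0, 0], [0, 0, 0, 0], [0, 0, 0, 0], [0, -5, 0, 0], [0, -10, 0, 0], [0, -20, 0, 0], [0, -30, 0, 0], [0, -20, 0, 0], [0, -10, 0, 0], [-10, 0, 1, 0], [-20, 0, 2, 0], [-30, 0, 3, 0], [-35, 0, 4, 0], [-35, 0, 4, 0], [-35, 0, 4, 0], [-33, 0, 4, 0], [-22, 0, 3, 0], [-12, 0, 2, 0], [-6, 0, 0, 0], [0, 0, 0, 0]], gripper=50)

```text
t: 23.22
ee_pos: [615.4, 44.3, 227.2]
orientation: [-1.242, 1.159, -1.157]
ft_force: [-0.5, -0.1, -1.5]
width: 59.5
```

```bash
python3 lip.py
```

```text
23.2167 [615.4  44.3 227.2] 59.5 [-0.52 -0.07 -1.52] [-0.029  0.008 -0.006]
bin_lip [([316.5, 220.9], 0.97)]
bin_tab [([292.3, 167.0], 0.97), ([209.5, 280.9], 0.68), ([315.7, 220.6], 0.24)]
0 [327.8 204.6] [286.  162.7] lipz 203.0
10 [326.4 210.3] [287.9 163.6] lipz 182.0
20 [323.8 214.8] [289.8 164.8] lipz 161.0
30 [320.3 217.9] [291.8 166.4] lipz 142.0
40 [316.  219.7] [293.7 168.4] lipz 125.0
50 [311.  220.2] [295.4 170.5] lipz 111.0
60 [305.6 219.4] [297.  172.8] lipz 100.0
[([398.0, 211.0], 0.67), ([404.0, 220.0], 0.59), ([383.0, 208.0], 0.55)]
```

Call:
arm_command(targets=[[0, 10, 0, 0], [0, 20, 0, 0], [0, 25, 0, 0], [0, 25, 0, 0], [0, 18, 0, 0], [0, 10, 0, 0], [0, 5, 0, 0], [0, 0, 0, 0]])

```text
t: 24.08
ee_pos: [615.5, 42.8, 113.9]
orientation: [-1.242, 1.16, -1.158]
ft_force: [-0.0, 0.3, -1.8]
width: 59.9
```

Call:
arm_command(targets=[[0, 3, 0, 0], [0, 3, 0, 0], [0, 3, 0, 0], [0, 3, 0, 0], [0, 3, 0, 0], [0, 3, 0, 0], [0, 3, 0, 0], [0, 3, 0, 0], [0, 3, 0, 0], [0, 3, 0, 0]], gripper=68.1)

```text
t: 24.92
ee_pos: [618.2, 43.5, 85.9]
orientation: [-1.237, 1.155, -1.161]
ft_force: [4.4, 0.3, 7.1]
width: 59.9
```

```bash
python3 lip.py
```

```text
24.9167 [618.2  43.5  85.9] 59.91 [4.44 0.32 7.06] [ 0.099 -0.775 -0.011]
bin_lip [([164.6, 276.7], 0.92), ([317.9, 254.0], 0.85), ([386.4, 158.9], 0.4)]
bin_tab [([210.1, 280.9], 0.89), ([291.6, 204.4], 0.59)]
0 [326.5 243.6] [288.1 203.8] lipz 61.0
10 [325.2 248.3] [289.8 204.8] lipz 39.0
20 [322.8 251.8] [291.6 206.1] lipz 19.0
30 [319.6 254.2] [293.4 207.6] lipz -0.0
40 [315.7 255.3] [295.2 209.5] lipz -17.0
50 [311.1 255.2] [296.8 211.5] lipz -31.0
60 [306.  253.9] [298.2 213.6] lipz -42.0
[([405.0, 223.0], 0.68), ([395.0, 211.0], 0.54), ([301.0, 236.0], 0.51), ([382.0, 206.0], 0.42)]
```

Call:
arm_command(targets=[[0, 0, 0, 0], [0, 3, 0, 0], [0, 3, 0, 0], [0, 3, 0, 0], [0, 3, 0, 0], [0, 3, 0, 0], [0, 3, 0, 0], [0, 3, 0, 0], [0, 3, 0, 0], [0, 2, 0, 0], [0, 0, 0, 0]], gripper=68.25)

```text
t: 26.03
ee_pos: [615.4, 43.3, 58.2]
orientation: [-1.242, 1.16, -1.158]
ft_force: [0.2, 0.9, -1.1]
width: 60.1
```

```bash
python3 lip.py
```

```text
26.0333 [615.4  43.3  58.2] 60.12 [ 0.2   0.91 -1.05] [ 0.003 -0.005 -0.008]
bin_lip [([164.5, 275.0], 0.84), ([325.0, 249.6], 0.6)]
bin_tab [([284.5, 207.5], 0.76), ([209.7, 280.7], 0.65)]
0 [327.1 251. ] [289.3 211.8] lipz 34.0
10 [325.8 255.5] [291.  212.8] lipz 13.0
20 [323.6 258.9] [292.8 214. ] lipz -8.0
30 [320.4 261.1] [294.6 215.6] lipz -27.0
40 [316.5 262.2] [296.3 217.4] lipz -44.0
50 [311.9 262. ] [297.8 219.4] lipz -58.0
60 [306.9 260.7] [299.2 221.5] lipz -69.0
[([382.0, 209.0], 0.63), ([396.0, 210.0], 0.59), ([405.0, 222.0], 0.4)]
```

Call:
arm_command(targets=[[0, 2, 0, 0], [0, 1, 0, 0], [0, 0, 0, 0]])

```text
t: 26.48
ee_pos: [616.1, 43.3, 55.9]
orientation: [-1.241, 1.159, -1.159]
ft_force: [0.3, -0.1, -0.4]
width: 59.9
```

Call:
arm_command(targets=[[0, 0, 0, 0], [0, 0, 0, 0], [0, 0, 0, 0], [0, 0, 0, 0], [0, 0, 0, 0], [0, -10, 0, 0], [0, -30, 0, 0], [0, -35, 0, 0], [0, -35, 0, 0], [0, -35, 0, 0], [0, -30, 0, 0], [0, -20, 15, 0], [0, 0, 25, 0], [0, 0, 35, 0], [0, 0, 35, 0], [0, 0, 20, 0], [0, 0, 0, 0], [0, 0, 0, 0]], gripper=95)

```text
t: 27.98
ee_pos: [745.7, 52.2, 250.8]
orientation: [-1.241, 1.159, -1.158]
ft_force: [-2.0, 0.2, 0.1]
width: 83.5
```

```bash
python3 - <<'E'
from h import *
o,p,Rt=tool(); print(o["t"],p.round(1),round(o["width"],2))
a=get_image("side"); 
for t,z in(("bin_tab",80),("bin_lip",30)):
    for d in tip_of("side",t): print(t,np.round(d["at"],1),round(d["conf"],2),atz("side",d["at"],z))
b=get_image("top")
for t,z in(("bin_tab",80),("bin_lip",30)):
    for d in tip_of("top",t): print(t,np.round(d["at"],1),round(d["conf"],2),atz("top",d["at"],z))
for t,z in (("dish",28),("pcb",17),("cap0",16)):
    for s in silhouettes("top",t)[:4]: print(t,round(s["conf"],2),atz("top",s["at"],z)[:2])
cv2.imwrite("pics/fin.png",np.hstack([cv2.resize(a[130:300,210:450],(480,340),interpolation=2),cv2.resize(b[130:290,220:380],(320,340))]))
E
```

```text
27.9833 [745.7  52.2 250.8] 83.55
bin_tab [284.6 207.9] 0.83 [647.4  40.9  80. ]
bin_tab [208.8 283.3] 0.71 [579.3 326.9  80. ]
bin_tab [404.6 222.4] 0.65 [ 392.7 -152.6   80. ]
bin_lip [323.  249.3] 0.86 [502.7  36.   30. ]
bin_lip [161.4 276.1] 0.75 [713.3 384.7  30. ]
bin_lip [280.  203.7] 0.51 [709.1   9.1  30. ]
bin_tab [167.7 194.9] 0.62 [579.4 329.6  80. ]
bin_tab [286.2 173.8] 0.56 [638.1  46.3  80. ]
bin_lip [290.  229.5] 0.78 [504.1  36.5  30. ]
bin_lip [161.5 147.8] 0.66 [704.5 373.4  30. ]
dish 0.89 [ 513.8 -201.5]
pcb 0.65 [398.9 -13.6]
cap0 0.71 [ 512.  -200.2]
cap0 0.68 [ 435.3 -208.9]
cap0 0.63 [ 466.2 -216.5]
cap0 0.6 [ 501.4 -418.9]
```

View pics/fin.png

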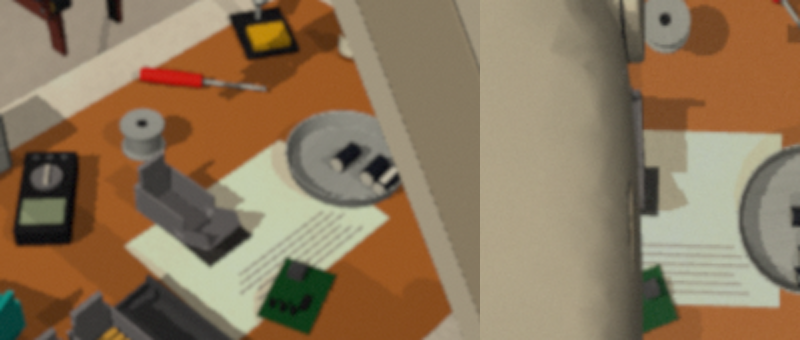

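```bash
python3 -c "
from h import *
print(tri('top',(290,229.5),'side',(323,249.3)),tri('top',(286.2,173.8),'side',(284.6,207.9)))
print(close_job())"
```

```text
(array([503.6,  36.1,  29.4]), np.float64(1.3)) (array([637.7,  46.4,  90.4]), np.float64(3.1))
the job is handed in; nothing more can be done
None
```

The job is done and handed in at about 28 s on the robot's clock. All three capacitors are in the dish, and the empty bin is standing upright on the bench between the rack and the dish.

- **How it went:** I lifted the bin out by its tab, set it down level on the bench, let go and took it again by its sides. I then brought the lip to about 3 cm above the dish's rim.
- **The tip:** The moves offered no tilt of the tool, so I eased the grip until the bin swung forward in the fingers, to about 40°, while raising the arm. The bin's underside rested on the dish's rim at the start of the swing.
- **Set-down:** I lowered the bin lip-first onto the bench, and it turned back to level in a loose grip before I released it.
- **One extra step:** Before the carry I tested the weak grip just above the bench. The bin was about 7 mm up and settled back onto the bench during the test, then I gripped it again.

**Last checks:**
- **Caps and bin:** The side picture shows the three capacitors in the dish and the bin empty.
- **Level:** The lip measured 29 mm above the bench, against 30 mm expected. The tab top read 90 mm against 80 mm; it had read high in the rack too (97 mm against 84), so I took it as measuring error and did not look into it further.
- **Dish:** Its final centre estimate differs by about 11 mm from my earlier one, with the arm partly in the view and a different measuring method. I cannot rule out that it moved slightly.
- **Other items:** The items in view of the last picture looked in place by eye. I did not measure them again, apart from the circuit board, which the arm partly hid.

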